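Refit the drive bearing cap of a rotary evaporator

ROBOT

A 6-joint arm with a two-finger parallel gripper is mounted at the origin on the work surface. World frame = base frame: x ahead of the robot, y to its left, z up, the work surface at z = 0. Lengths are in m, angles in rad, forces in N, time in s.
With the tool pointing down it reaches from about 0.35 to 0.975 m from the base axis. Payload 4.9 kg.
Tool frame: the origin (TCP) lies on the mounting face of the last link; the fingertips stand 173 mm ahead of it and the grasp point (between the pads) lies 155 mm ahead of it (tcp_to_grasp is the distance from the TCP to the grasp point, in m); z points along the fingers, y is the line along which they close (so a half turn about z gives the same grasp; the last joint's range is limited). The gripper opens to 85 mm and grips with 20 to 120 N. Pads are 22 mm wide; open, the fingers measure 114 mm over their backs; the gripper's body (76 mm by 85 mm) begins 54 mm behind the grasp point. The pads swing forward as they close: fully open they stand 13 mm farther back than shut.
Start: joints at [1.068, 0.053, 1.613, -0, 1.476, -0.119], TCP at [0.234, 0.58, 0.405] pointing down, gripper open.
Joint ranges: [-3.01, 3.01], [-1.01, 2.22], [0.06, 2.58], [-1.02, 4.17], [0.09, 2.62], [-3.14, 3.14]. Speed limits (rad/s): [2.57, 2.57, 3.14, 3.14, 3.14, 3.14].

INTERFACE

Orientations are given as a rotation vector (axis times angle).
In Python, from station import get_obs, get_image, calibration, finish_job, tcp_to_grasp gives the robot as it stands. The module is installed in compiled form; this text tells all that it offers.
- The arm moves only by the tool arm_command, never from a script. Its argument "plan" is a list that holds one entry, the list of rows, each a list of 6 numbers: the shift along the tool's x, y, z in cm, then the turn, a rotation vector about the tool's x, y, z in rad. A call has 1 to 12 rows; each row is the pose to reach, as a shift and turn from the pose commanded when the call began, along the tool's axes at that moment; what a row does not reach only later rows make up. A row lasts 1/12 s, in which the tool goes at most 41.7 mm and 7.16 degrees, less where a joint would pass 70% of its speed; a pose out of reach is approached as far as the arm can. A call with a gripper value outside its range is refused whole. "gripper" is the closure, from -1 (fully open) to 1 (shut), set as the call begins (left out, the last holds). The fingers move at their own pace and stop on an object; "force" is the grip in N (left out, the last holds). Time passes only in rows, so rows that repeat a pose let the fingers close. It gives the time, the measured TCP pose, the force, the opening and the grip force at its end, in the units of the state.
- get_obs(): the state, without advancing time (a new reading comes with each control period).
- get_image(name): name is "scene" or "top" or "wrist"; returns (picture, depth): 384x512x3 uint8, blue, green, red; 384x512 float32, m along the optical axis (not along the pixel's ray), 0 where there is no reading.
- calibration(name): a dict with "fx", "fy", "cx", "cy" (pixels), "pose" (4x4, takes a point from camera to world coordinates). Camera axes: x right, y up, looking along -z (the intrinsics and any distortion apply to the point x, -y, -z); pixel columns grow to the right and rows downward; lengths in m; the calibration is good to about 2 mm. A picture is of the moment at which its call begins: read the wrist's pose just before it. calibration takes no time and is no camera call; for the wrist camera it gives the pose at the moment of the call.
- finish_job(): hands the job in; it is judged then, once.
The state is a dict: "t": time; "q": joint angles; "dq": joint speeds; "effort": joint torques, N m; "tool_pos": TCP position; "tool_rot": TCP orientation; "contact_force": force on the tool from outside, world axes, zero at the start; "wrist_torque": the same for the moment, N m; "opening": finger opening in m; "grip_force": force on a finger pad.
Only numpy, scipy, OpenCV 4.12 (cv2) and the standard library are available. Lean on these libraries where they do the work, as an engineer would, in place of code of your own. Each camera call takes 0.05 s, during which the arm holds its last target. There are 200 camera calls.

TASK

The drive bearing housing of the rotary evaporator stands open: put its own cap back on the lower half, over the shaft, so that the two pins come up through the cap's two holes and the cap lies fully home and flush, and let go. Only one of the three caps has its holes staggered the same way as the pins; leave the other two where they lie, and set the cap down rather than dropping it.

Things in the scene. Friction and masses are not known exactly. Their poses are not given: they have to be found in the camera images.
- lower_half: Fixed lower half: grey block 76 (x) x 150 (y) mm on a black plate 96 x 170; flat top (parting face) 53 mm above the origin. A 22 mm steel shaft, 150 long, lies along x at y = 0, half sunk in that face. Two 12 mm brass pins stand on it at (x, y) = (22, 56) and (-22, -56) mm, tapered, tips 71 mm above the origin. Origin: underside centre, on the bench; z up. A half turn about z looks the same.
- cap: The loose grey cap that fits, under 0.6 kg, underside down. Flanges 76 (x) x 150 (y) x 12 mm thick; central block 60 (x) x 44 (y), top at 40 mm: grip it across y. Channel below for the shaft. 20 mm holes at (22, 56), (-22, -56) mm. Origin: underside centre, z up; seated it is 53 mm straight above the lower half's, axes parallel (half turn as good). Pin tips guide it in from 8 mm off.
- cap_mirror: Same grey metal and outer sizes as cap (flanges 76 x 150 x 12 mm, block top at 40 mm, 20 mm holes), lying the same way, but with its holes staggered the opposite way, at (x, y) = (-22, 56) and (22, -56) mm, so that it does not go over the pins. It belongs to another housing and stays where it lies. Origin: centre of its underside; axes as for cap.
- cap_inline: Same grey metal and outer sizes as cap (flanges 76 x 150 x 12 mm, block top at 40 mm, 20 mm holes), lying the same way, but with its holes not staggered, at (x, y) = (0, 56) and (0, -56) mm, so that it does not go over the pins. It belongs to another housing and stays where it lies. Origin: centre of its underside; axes as for cap.
Mind the look-alikes: they are no part of the job. What is shaped like the lower_half but green is not meant.

How it is judged:
By the outcome, as a careful person would: the job done as asked, in the order asked, and still so for the second after the job is handed in, with the robot touching nothing.
It also fails if it takes over 38 s, if anything falls off the work surface, if the arm or the gripper's body presses on something with over 40 N, if the wrist force passes 120 N, or if a joint passes its speed limit or range.

## Working session

There is one attempt and no reset: what is moved stays moved. The work goes in short steps, Python scripts to look and compute and a tool call to move; the robot and the scene stay as the last step left them, time stands still between calls to the robot, and variables do not carry over. Pictures are saved under pics/ and viewed, at most 10 in all, crops included, and the job is handed in when it is done.

Besides the shell and the picture viewer there is one more tool, called as a command line: name --argument value ..., lists and objects as JSON in quotes. arm_command: Moves the arm, as the interface text tells. Its arguments: {"type":"object","properties":{"plan":{"type":"array"},"gripper":{"type":"number"},"force":{"type":"number"}},"required":["plan"]}

```bash
mkdir -p pics; cat > h.py <<'E'
import numpy as np, cv2
from station import *
def snap(n,tag):
    c=calibration(n); im,d=get_image(n); cv2.imwrite(f'pics/{tag}.png',im); np.savez(f'pics/{tag}.npz',d=d,im=im,**{k:c[k] for k in ('fx','fy','cx','cy','pose')}); 
    return im,d,c
def cloud(tag):
    z=np.load(f'pics/{tag}.npz'); d=z['d']; v,u=np.mgrid[:384,:512]
    p=np.stack([(u-z['cx'])/z['fx']*d,-(v-z['cy'])/z['fy']*d,-d],-1); P=z['pose']
    w=p@P[:3,:3].T+P[:3,3]; w[d==0]=np.nan
    return w
E
python3 - <<'E'
from h import *
for n in('top','scene'):
    im,d,c=snap(n,n+'1'); print(n,{k:v for k,v in c.items() if k!='pose'},c['pose'].round(3).tolist())
o=get_obs(); print(o['tool_pos'],o['tool_rot'],o['opening'],o['t'],tcp_to_grasp)
E
```

```text
top {'fx': 473.11278373428354, 'fy': 473.11278373428354, 'cx': 257.25500060553503, 'cy': 187.68895148364834} [[-0.014, 0.99, -0.139, 0.203], [-1.0, -0.014, -0.002, -0.0], [-0.004, 0.139, 0.99, 1.503], [0.0, 0.0, 0.0, 1.0]]
scene {'fx': 352.9507880729796, 'fy': 352.9507880729796, 'cx': 252.93678602151073, 'cy': 194.21052895516172} [[0.016, -0.814, 0.581, 0.922], [1.0, 0.015, -0.007, -0.014], [-0.003, 0.581, 0.814, 0.742], [0.0, 0.0, 0.0, 1.0]]
[0.23392088 0.579312   0.40359153] [-5.99085202e-01 -3.08340137e+00  2.75043812e-03] 0.08549398200249413 0.1 0.1547
```

View pics/top1.png

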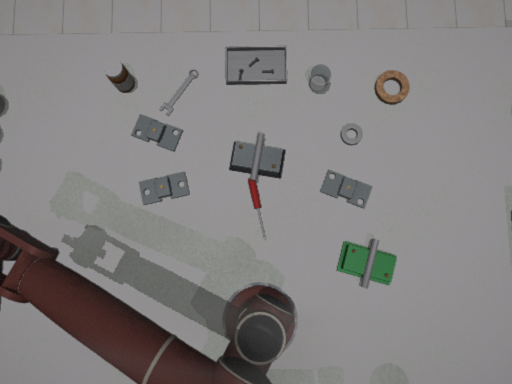

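View pics/scene1.png

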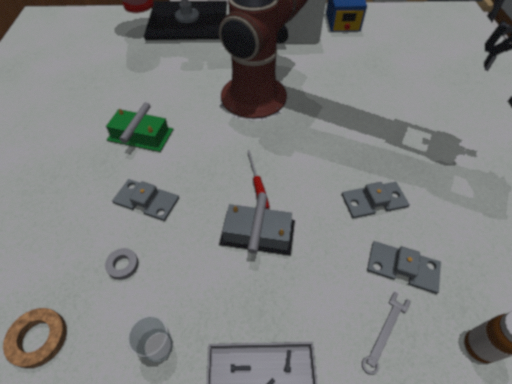

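Top view: grey lower half at (257,158), green look-alike at (367,262), and caps at (157,133), (164,188) and (346,188). I'll enlarge all four grey parts in one crop.

```bash
python3 - <<'E'
from h import *
im=cv2.imread('pics/top1.png'); t=[]
for u,v in((257,158),(157,133),(164,188),(346,188)):
    t.append(cv2.resize(im[v-32:v+32,u-42:u+42],None,fx=4.7,fy=4.7,interpolation=cv2.INTER_CUBIC))
cv2.imwrite('pics/crop1.png',np.vstack([np.hstack(t[:2]),np.hstack(t[2:])])[:600,:800])
w=cloud('top1')
for n,(u,v) in dict(low=(257,158),A=(157,133),B=(164,188),C=(346,188)).items():
    p=w[v-34:v+35,u-38:u+39].reshape(-1,3)
    lo,hi=((.045,.058) if n=='low' else (.006,.018))
    q=p[(p[:,2]>lo)&(p[:,2]<hi)]
    # keep biggest cluster near centre
    c=w[v,u,:2]; q=q[np.linalg.norm(q[:,:2]-c,axis=1)<.1]
    r=cv2.minAreaRect(q[:,:2].astype(np.float32)); print(n,c.round(3),len(q),np.median(q[:,2]).round(4),'rect',np.round(r[0],4),np.round(r[1],4),r[2])
    b=p[(p[:,2]>.034)&(p[:,2]<.045)] 
    if n!='low': r=cv2.minAreaRect(b[:,:2].astype(np.float32)); print('  block',np.round(r[0],4),np.round(r[1],4),r[2],np.median(b[:,2]))
E
```

```text
low [0.498 0.002] 1002 0.0522 rect [0.5045 0.001 ] [0.1622 0.1374] 48.8928337097168
A [0.588 0.318] 729 0.0113 rect [0.5922 0.3231] [0.1843 0.1878] 42.94041061401367
  block [0.5986 0.3255] [0.0436 0.06  ] 69.88591003417969 0.03909680244012692
B [0.411 0.294] 762 0.0114 rect [0.4147 0.2904] [0.1817 0.1824] 13.90856647491455
  block [0.4169 0.2992] [0.0605 0.0447] 11.647195816040039 0.039303997606717433
C [ 0.403 -0.275] 738 0.0116 rect [ 0.405  -0.2713] [0.1719 0.1871] 24.331287384033203
  block [ 0.4057 -0.2805] [0.044  0.0601] 67.26351165771484 0.039027303746143494
```

View pics/crop1.png

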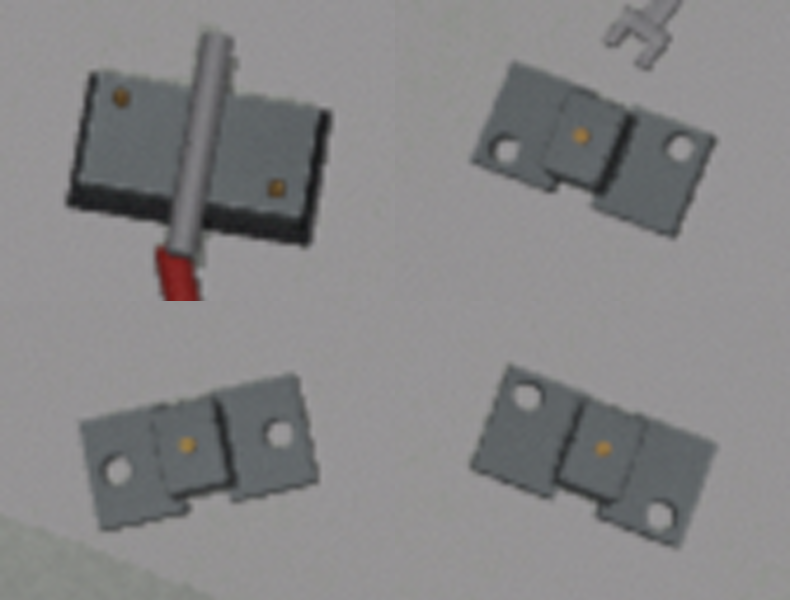

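Pins sit at upper-left (240.7,146.6) and lower-right (273.9,166). Cap C at (346,188) has its holes upper-left and lower-right too, at (332,176) and (360,202), so it fits. Cap A (157,133) is staggered the other way and cap B (164,188) is inline. Next I'll look at the lower half with the wrist camera, then go to cap C.

```bash
cat >> h.py <<'E'
from scipy.spatial.transform import Rotation as R
def down(a):  # tool down, tool y along world angle a (deg)
    a=np.radians(a); y=np.array([np.cos(a),np.sin(a),0]); z=np.array([0,0,-1.]); return R.from_matrix(np.c_[np.cross(y,z),y,z])
def go(pos,a):
    """print the row (cm, rad) from the present pose to tcp pos with tool y along a (or a+180)"""
    o=get_obs(); r=R.from_rotvec(o['tool_rot']); best=min((down(a),down(a+180)),key=lambda s:(r.inv()*s).magnitude())
    print('row',(r.inv().apply(np.array(pos)-o['tool_pos'])*100).round(2).tolist(),(r.inv()*best).as_rotvec().round(4).tolist(),'q6',o['q'][5].round(2),'t',round(o['t'],2),'tool y deg',np.degrees(np.arctan2(*r.as_matrix()[[1,0],1])).round(2))
E
python3 - <<'E'
from h import *
o=get_obs(); T=np.eye(4); T[:3,:3]=R.from_rotvec(o['tool_rot']).as_matrix(); T[:3,3]=o['tool_pos']
c=calibration('wrist'); print(T[:3,:3].round(3).tolist()); print((np.linalg.inv(T)@c['pose']).round(3).tolist(),c['fx'],c['cx'],c['cy'])
z=np.load('pics/top1.npz')
def px(u,v,h):
    d=np.array([(u-z['cx'])/z['fx'],-(v-z['cy'])/z['fy'],-1]); P=z['pose']; d=P[:3,:3]@d; return P[:3,3]+d*(h-P[2,3])/d[2]
a,b=px(240.7,146.6,.071),px(273.9,166,.071); print('pins',a,b,(a+b)/2,np.linalg.norm(a-b))
a,b=px(332.3,176.4,.012),px(360.4,202.2,.012); print('holes',a,b,(a+b)/2,np.linalg.norm(a-b))
go([.50,0,.42],81)
E
```

```text
[[-0.927, 0.374, -0.001], [0.374, 0.927, -0.002], [0.0, -0.002, -1.0]]
[[0.0, 0.951, 0.31, 0.08], [1.0, -0.0, -0.0, 0.0], [-0.0, 0.31, -0.951, 0.032], [0.0, 0.0, 0.0, 1.0]] 330.47897627969996 254.7620498552595 185.96579806432408
pins [0.53271257 0.05166236 0.071     ] [ 0.47024968 -0.04993818  0.071     ] [0.50148112 0.00086209 0.071     ] 0.11926559073130852
holes [ 0.44489324 -0.23770876  0.012     ] [ 0.36090121 -0.32369126  0.012     ] [ 0.40289723 -0.28070001  0.012     ] 0.12019838172629162
row [-46.36, -43.76, -1.57] [-0.0018, -0.0004, -0.2267] q6 -0.12 t 0.1 tool y deg 68.01
```

arm_command --plan '[[[-46.4, -43.8, -1.6, 0, 0, -0.21], [-46.4, -43.8, -1.6, 0, 0, -0.21], [-46.4, -43.8, -1.6, 0, 0, -0.21], [-46.4, -43.8, -1.6, 0, 0, -0.21], [-46.4, -43.8, -1.6, 0, 0, -0.21], [-46.4, -43.8, -1.6, 0, 0, -0.21], [-46.4, -43.8, -1.6, 0, 0, -0.21], [-46.4, -43.8, -1.6, 0, 0, -0.21], [-46.4, -43.8, -1.6, 0, 0, -0.21], [-46.4, -43.8, -1.6, 0, 0, -0.21], [-46.4, -43.8, -1.6, 0, 0, -0.21], [-46.4, -43.8, -1.6, 0, 0, -0.21]]]'

```text
t: 1.1
tool_pos: [0.4427, 0.1232, 0.417]
tool_rot: [0.273, 3.13, 0.0]
contact_force: [-0.0, 0.6, -0.3]
opening: 0.0852
grip_force: 0.0
```

```bash
python3 - <<'E'
from h import *
go([.50,0,.42],80); print(get_obs()['tool_pos'])
E
```

```text
row [-7.78, -11.15, -0.3] [0.0001, 0.0, 0.0008] q6 -1.29 t 1.1 tool y deg 80.04
[0.44266674 0.12324342 0.41700978]
```

arm_command --plan '[[[-7.8, -11.2, -0.3, 0, 0, 0], [-7.8, -11.2, -0.3, 0, 0, 0], [-7.8, -11.2, -0.3, 0, 0, 0], [-7.8, -11.2, -0.3, 0, 0, 0], [-7.8, -11.2, -0.3, 0, 0, 0], [-7.8, -11.2, -0.3, 0, 0, 0], [-7.8, -11.2, -0.3, 0, 0, 0]]]'

```text
t: 1.68
tool_pos: [0.4997, 0.0023, 0.4198]
tool_rot: [-0.271, -3.129, -0.001]
contact_force: [-0.3, 0.1, 0.2]
opening: 0.0854
grip_force: 0.0
```

```bash
python3 - <<'E'
from h import *
im,d,c=snap('wrist','w1')
cv2.imwrite('pics/w1b.png',cv2.resize(im,(800,600),interpolation=cv2.INTER_CUBIC))
go([.405,-.28,.40],67.2); o=get_obs(); print(o['tool_pos'],o['dq'].round(3))
E
```

```text
row [4.48, -29.47, 1.99] [0.0003, -0.0007, 0.2258] q6 -1.54 t 1.73 tool y deg 80.14
[0.4995996  0.00264693 0.41994865] [ 0.009 -0.002  0.    -0.004 -0.001 -0.003]
```

View pics/w1b.png

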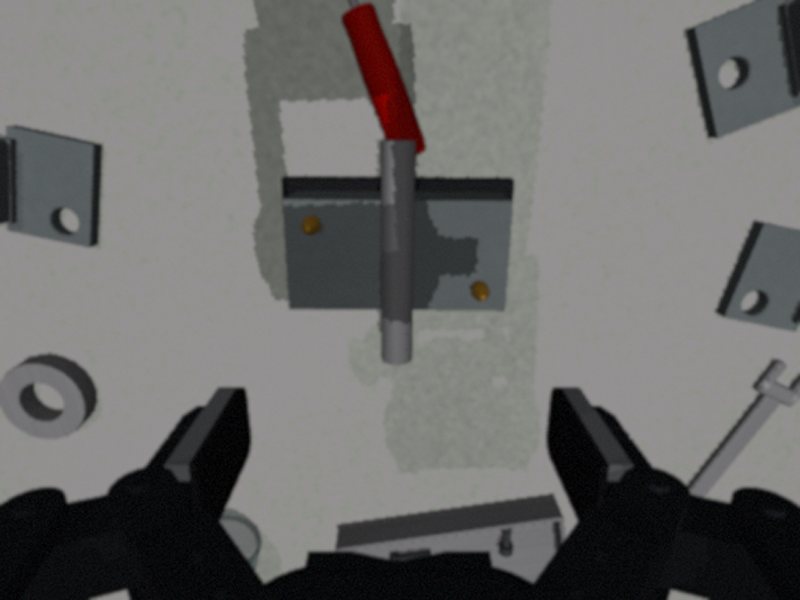

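Wrist view: the lower half is square to the tool, with pins at (311,225) and (480,291). The screwdriver handle lies clear of the parting face. I'll refine the pins with colour and depth, and move to the cap.

```bash
cat >> h.py <<'E'
def px(tag,u,v,h):
    z=np.load(f'pics/{tag}.npz'); d=np.array([(u-z['cx'])/z['fx'],-(v-z['cy'])/z['fy'],-1]); P=z['pose']; d=P[:3,:3]@d; return P[:3,3]+d*(h-P[2,3])/d[2]
def ang(a,b):
    v=a-b; return (np.degrees(np.arctan2(v[1],v[0]))+21.45+90)%180-90
E
python3 - <<'E'
from h import *
w=cloud('w1'); im=cv2.imread('pics/w1.png').astype(int)
m=(im[...,2]-im[...,0]>40)&(im[...,1]-im[...,0]>15)
n,l,s,c=cv2.connectedComponentsWithStats(m.astype(np.uint8))
T=[]
for i in range(1,n):
    if s[i,4]>15:
        q=w[l==i]; q=q[np.isfinite(q[:,0])]; t=q[q[:,2]>.068]; print(s[i],c[i].round(1),q[:,2].min().round(4),q[:,2].max().round(4),t.mean(0).round(4),len(t))
        T.append(t.mean(0))
if len(T)==2: print((T[0]+T[1])/2,np.linalg.norm(T[0]-T[1]),ang(*T))
f=w[(abs(w[...,2]-.053)<.003)&(np.linalg.norm(w[...,:2]-[.5,0],axis=-1)<.11)]
print(np.median(f[:,2]),[np.round(x,4) for x in cv2.minAreaRect(f[:,:2].astype(np.float32))])
E
```

```text
[194 139  10  10  81] [198.5 143.4] 0.0588 0.0706 [ 0.4722 -0.0501  0.0693] 10
[303 181   9  11  81] [307. 186.] 0.0519 0.0696 [0.5352 0.0519 0.069 ] 13
[0.5037219  0.00091433 0.06915699] 0.11991099507496725 79.78522024348143
0.051362852615114724 [array([0.5035, 0.001 ]), array([0.1498, 0.1493]), np.float64(79.6747)]
```

arm_command --plan '[[[4.5, -29.5, 2, 0, 0, 0.226], [4.5, -29.5, 2, 0, 0, 0.226], [4.5, -29.5, 2, 0, 0, 0.226], [4.5, -29.5, 2, 0, 0, 0.226], [4.5, -29.5, 2, 0, 0, 0.226], [4.5, -29.5, 2, 0, 0, 0.226], [4.5, -29.5, 2, 0, 0, 0.226], [4.5, -29.5, 2, 0, 0, 0.226], [4.5, -29.5, 2, 0, 0, 0.226], [4.5, -29.5, 2, 0, 0, 0.226], [4.5, -29.5, 2, 0, 0, 0.226]]]'

```text
t: 2.65
tool_pos: [0.4054, -0.2797, 0.4003]
tool_rot: [0.62, 3.08, 0.001]
contact_force: [0.1, -0.2, 1.0]
opening: 0.0857
grip_force: 0.0
```

```bash
python3 - <<'E'
from h import *
im,d,c=snap('wrist','w2')
cv2.imwrite('pics/w2b.png',cv2.resize(im,(800,600),interpolation=cv2.INTER_CUBIC))
w=cloud('w2')
near=np.linalg.norm(w[...,:2]-[.405,-.28],axis=-1)<.09
for lo,hi in((.035,.045),(.007,.017)):
    f=w[near&(w[...,2]>lo)&(w[...,2]<hi)]
    print(np.median(f[:,2]),[np.round(x,4) for x in cv2.minAreaRect(f[:,:2].astype(np.float32))])
print(get_obs()['tool_pos'])
E
```

```text
0.03817863499457985 [array([ 0.4035, -0.2809]), array([0.0437, 0.0592]), np.float64(67.2958)]
0.010288028100005564 [array([ 0.4039, -0.2811]), array([0.1502, 0.0767]), np.float64(67.7975)]
[ 0.40545623 -0.2795855   0.40042259]
```

View pics/w2b.png

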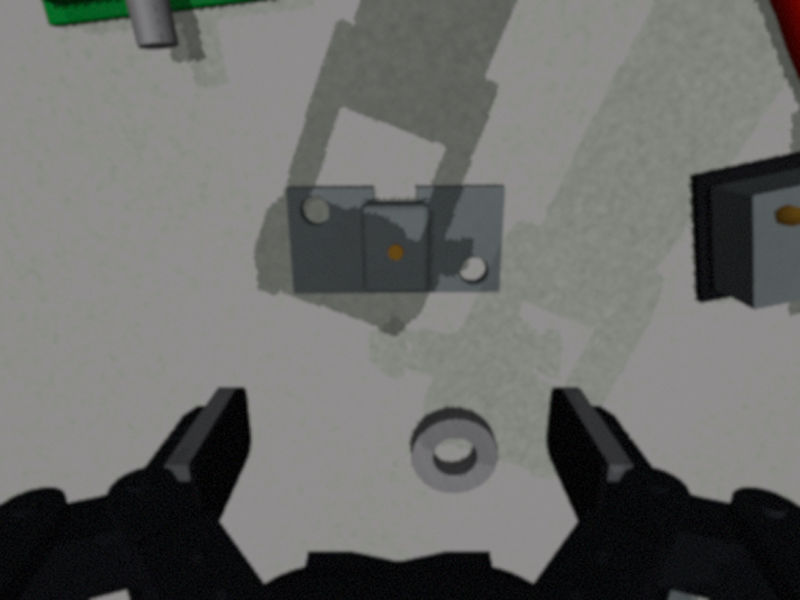

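Wrist view confirms cap C: holes at (316,209) upper-left and (473,269) lower-right, the same stagger as the pins. Cap centre is (0.404,-0.281) at 67.4°; lower half is (0.5036,0.001) at 79.75°.

```bash
python3 - <<'E'
from h import *
go([.4037,-.281,.189],67.4)
E
```

```text
row [0.11, -0.2, 21.14] [0.0003, 0.0003, -0.0024] q6 -1.93 t 2.7 tool y deg 67.26
```

arm_command --plan '[[[0.1, -0.2, 4, 0, 0, -0.002], [0.1, -0.2, 8, 0, 0, -0.002], [0.1, -0.2, 12, 0, 0, -0.002], [0.1, -0.2, 15, 0, 0, -0.002], [0.1, -0.2, 17.5, 0, 0, -0.002], [0.1, -0.2, 19, 0, 0, -0.002], [0.1, -0.2, 20, 0, 0, -0.002], [0.1, -0.2, 20.6, 0, 0, -0.002], [0.1, -0.2, 21, 0, 0, -0.002], [0.1, -0.2, 21, 0, 0, -0.002]]]'

```text
t: 3.53
tool_pos: [0.4035, -0.2825, 0.1905]
tool_rot: [0.619, 3.08, -0.0]
contact_force: [0.3, 0.1, -1.0]
opening: 0.0855
grip_force: 0.0
```

arm_command --plan '[[[0, 0, 0, 0, 0, 0], [0, 0, 0, 0, 0, 0], [0, 0, 0, 0, 0, 0], [0, 0, 0, 0, 0, 0], [0, 0, 0, 0, 0, 0], [0, 0, 0, 0, 0, 0], [0, 0, 0, 0, 0, 0], [0, 0, 0, 0, 0, 0], [0, 0, 0, 0, 0, 0], [0, 0, 0, 0, 0, 0]]]' --gripper 1 --force 60

```text
t: 4.37
tool_pos: [0.4036, -0.2832, 0.1916]
tool_rot: [0.621, 3.077, -0.001]
contact_force: [-0.7, 2.7, 6.2]
opening: 0.0429
grip_force: 64.7
```

arm_command --plan '[[[0, 0, -0.5, 0, 0, 0], [0, 0, -1.5, 0, 0, 0], [0, 0, -3, 0, 0, 0], [0, 0, -5, 0, 0, 0], [0, 0, -7, 0, 0, 0], [0, 0, -9, 0, 0, 0], [0, 0, -11, 0, 0, 0], [0, 0, -12, 0, 0, 0], [0, 0, -12, 0, 0, 0]]]'

```text
t: 5.12
tool_pos: [0.4034, -0.2833, 0.3131]
tool_rot: [0.62, 3.076, -0.005]
contact_force: [0.6, -1.1, -4.1]
opening: 0.0426
grip_force: 63.6
```

```bash
python3 - <<'E'
from h import *
go([.5036,.001,.312],79.75); print(get_obs()['grip_force'],get_obs()['opening'])
E
```

```text
row [1.78, 30.09, 0.04] [-0.0026, 0.0044, -0.219] q6 -1.94 t 5.12 tool y deg 67.2
63.605793714523315 0.0425998991459453
```

arm_command --plan '[[[0.1, 1.2, 0, 0, 0, -0.01], [0.3, 4, 0, 0, 0, -0.03], [0.5, 7, 0, 0, 0, -0.055], [0.7, 10.5, 0, 0, 0, -0.08], [0.9, 14, 0, 0, 0, -0.105], [1.1, 17.5, 0, 0, 0, -0.13], [1.3, 21, 0, 0, 0, -0.155], [1.5, 24.5, 0, 0, 0, -0.18], [1.7, 27.5, 0, 0, 0, -0.205], [1.8, 29.3, 0, 0, 0, -0.217], [1.8, 30.1, 0, -0.002, 0.004, -0.219], [1.8, 30.1, 0, -0.002, 0.004, -0.219]]]'

```text
t: 6.12
tool_pos: [0.5026, 0.0035, 0.3083]
tool_rot: [-0.275, -3.122, -0.005]
contact_force: [-0.2, -0.0, -4.8]
opening: 0.0429
grip_force: 63.5
```

```bash
python3 - <<'E'
from h import *
im,d,c=snap('wrist','w3')
cv2.imwrite('pics/w3b.png',cv2.resize(im,(800,600),interpolation=cv2.INTER_CUBIC))
w=cloud('w3'); o=get_obs(); print(o['tool_pos'],o['contact_force'],o['dq'].round(3))
go([.5036,.001,.312],79.75)
near=np.linalg.norm(w[...,:2]-[.5036,.001],axis=-1)<.1
z=w[...,2][near]; print(np.histogram(z,bins=np.arange(.04,.2,.01)))
for lo,hi in((.125,.14),):
    f=w[near&(w[...,2]>lo)&(w[...,2]<hi)]
    print(np.median(f[:,2]),[np.round(x,4) for x in cv2.minAreaRect(f[:,:2].astype(np.float32))])
E
```

```text
[0.50248651 0.00232373 0.30858329] [ 0.84681563  0.08606035 -4.21279308] [-0.035 -0.01  -0.002 -0.008  0.001 -0.004]
row [-0.13, -0.11, -0.34] [0.0017, -0.0069, 0.0016] q6 -1.54 t 6.17 tool y deg 79.84
(array([  542,  5560,  1929,     0,     0,     0,     0,   956, 20449,
         484,  1237, 13392,  1253,  1657,  5297]), array([0.04, 0.05, 0.06, 0.07, 0.08, 0.09, 0.1 , 0.11, 0.12, 0.13, 0.14,
       0.15, 0.16, 0.17, 0.18, 0.19]))
0.12716025051259233 [array([0.5009, 0.0044]), array([0.1518, 0.0769]), np.float64(80.0761)]
```

View pics/w3b.png

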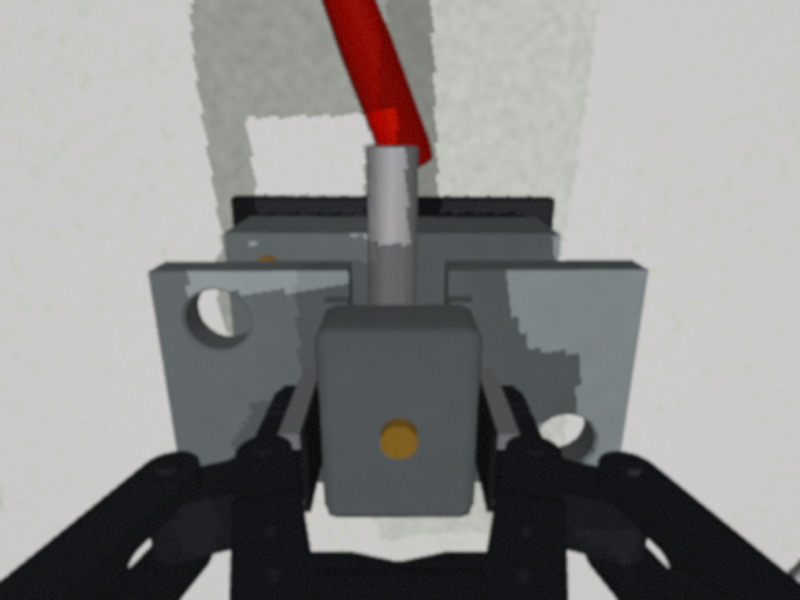

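The cap is held square: block centred at (398,410), shaft below at about x=393. Now checking cap tilt and its offset from the TCP.

```bash
python3 - <<'E'
from h import *
w=cloud('w3'); near=np.linalg.norm(w[...,:2]-[.5015,.003],axis=-1)<.1
T=np.load('pics/w3.npz')['pose']; 
f=w[near&(w[...,2]>.118)&(w[...,2]<.14)]
ok=np.ones(len(f),bool)
for _ in range(6):
    A=np.c_[f[ok,:2]-[.5,0],np.ones(ok.sum())]; k=np.linalg.lstsq(A,f[ok,2],rcond=None)[0]; r=f[:,2]-np.c_[f[:,:2]-[.5,0],np.ones(len(f))]@k; ok=abs(r)<.002
print('flange plane',k.round(4),ok.sum(),'rect',[np.round(x,4) for x in cv2.minAreaRect(f[ok,:2].astype(np.float32))])
# block top
b=w[near&(w[...,2]>.148)&(w[...,2]<.162)]; b=b[np.linalg.norm(b[:,:2]-[.5015,.003],axis=1)<.045]
print('block',np.median(b[:,2]),[np.round(x,4) for x in cv2.minAreaRect(b[:,:2].astype(np.float32))])
A=np.c_[b[:,:2]-[.5,0],np.ones(len(b))]; print(np.linalg.lstsq(A,b[:,2],rcond=None)[0].round(4))
# shaft line
s=w[(w[...,2]>.058)&(w[...,2]<.068)&(np.linalg.norm(w[...,:2]-[.5,0],axis=-1)<.09)]
l=cv2.fitLine(s[:,:2].astype(np.float32),cv2.DIST_HUBER,0,.001,.001).ravel(); n=np.array([-l[1],l[0]]); print('shaft dir',np.degrees(np.arctan2(l[1],l[0]))%180,l[2:], 'y-off of (.5036,.001):',(np.array([.5036,.001])-l[2:])@n, n)
P=np.load('pics/w3.npz')['pose']; print('cam',P[:3,3],'tcp est',P[:3,3]-0)
go([.5036,.001,.312],79.75)
o=get_obs(); Rm=R.from_rotvec(o['tool_rot']).as_matrix(); print(Rm.round(4).tolist(),o['tool_pos'], (P[:3,:3]@np.array([[0,1,0],[.951,0,.31],[.31,0,-.951]])).round(4).tolist())
E
```

```text
flange plane [-0.008   0.0037  0.127 ] 19245 rect [array([0.5009, 0.0044]), array([0.1518, 0.0769]), np.float64(80.0761)]
block 0.15495378939900323 [array([0.5009, 0.0045]), array([0.0703, 0.0606]), np.float64(80.293)]
[ 0.0138 -0.0012  0.155 ]
shaft dir 169.09401 [0.45517713 0.00973194] y-off of (.5036,.001): 0.0005872911684385003 [0.1891982 0.9819389]
cam [0.42351566 0.01788156 0.27651909] tcp est [0.42351566 0.01788156 0.27651909]
row [-0.13, -0.11, -0.34] [0.0017, -0.0069, 0.0016] q6 -1.54 t 6.17 tool y deg 79.84
[[-0.9843, 0.1764, -0.0065], [0.1763, 0.9843, 0.0029], [0.0069, 0.0018, -1.0]] [0.50248651 0.00232373 0.30858329] [[-0.9848, 0.1748, -0.007], [0.1748, 0.9846, 0.0042], [0.0076, 0.0029, -1.0002]]
```

arm_command --plan '[[[-0.2, -0.25, 0.5, 0.001, -0.007, 0], [-0.2, -0.25, 1.5, 0.001, -0.007, 0], [-0.2, -0.25, 2.5, 0.001, -0.007, 0], [-0.2, -0.25, 3.3, 0.001, -0.007, 0], [-0.2, -0.25, 3.8, 0.001, -0.007, 0], [-0.2, -0.25, 4, 0.001, -0.007, 0], [-0.2, -0.25, 4, 0.001, -0.007, 0], [-0.2, -0.25, 4, 0.001, -0.007, 0], [-0.2, -0.25, 4, 0.001, -0.007, 0]]]'

```text
t: 6.92
tool_pos: [0.5047, -0.001, 0.2708]
tool_rot: [0.28, 3.125, 0.002]
contact_force: [-0.2, 0.4, -4.5]
opening: 0.0425
grip_force: 63.5
```

```bash
python3 - <<'E'
from h import *
im,d,c=snap('wrist','w4')
cv2.imwrite('pics/w4b.png',cv2.resize(im,(800,600),interpolation=cv2.INTER_CUBIC))
w=cloud('w4'); o=get_obs(); print(o['tool_pos'],o['contact_force'],o['dq'].round(3))
near=np.linalg.norm(w[...,:2]-[.5036,.001],axis=-1)<.1
f=w[near&(w[...,2]>.08)&(w[...,2]<.096)]
ok=np.ones(len(f),bool)
for _ in range(6):
    A=np.c_[f[ok,:2]-[.5036,.001],np.ones(ok.sum())]; k=np.linalg.lstsq(A,f[ok,2],rcond=None)[0]; r=f[:,2]-np.c_[f[:,:2]-[.5036,.001],np.ones(len(f))]@k; ok=abs(r)<.002
print('flange plane',k.round(4),ok.sum(),'rect',[np.round(x,4) for x in cv2.minAreaRect(f[ok,:2].astype(np.float32))])
s=w[(w[...,2]>.057)&(w[...,2]<.069)&(np.linalg.norm(w[...,:2]-[.5,0],axis=-1)<.09)]
l=cv2.fitLine(s[:,:2].astype(np.float32),cv2.DIST_HUBER,0,.001,.001).ravel(); n=np.array([-l[1],l[0]]); print('shaft',np.degrees(np.arctan2(l[1],l[0]))%180,l[2:],n,len(s))
go([.5036,.001,.2486],79.75)
E
```

```text
[ 0.50472023 -0.00098548  0.27095226] [ 0.37290065 -1.02302973 -4.2271043 ] [ 0.002 -0.002  0.002 -0.    -0.    -0.001]
flange plane [0.0033 0.0003 0.0896] 19257 rect [array([ 0.5052, -0.0006]), array([0.151 , 0.0772]), np.float64(80.2345)]
shaft 169.63907 [0.4580682  0.00933657] [0.17984842 0.9836943 ] 3673
row [0.16, 0.17, 2.23] [0.0015, 0.0046, 0.0002] q6 -1.54 t 6.97 tool y deg 79.76
```

View pics/w4b.png

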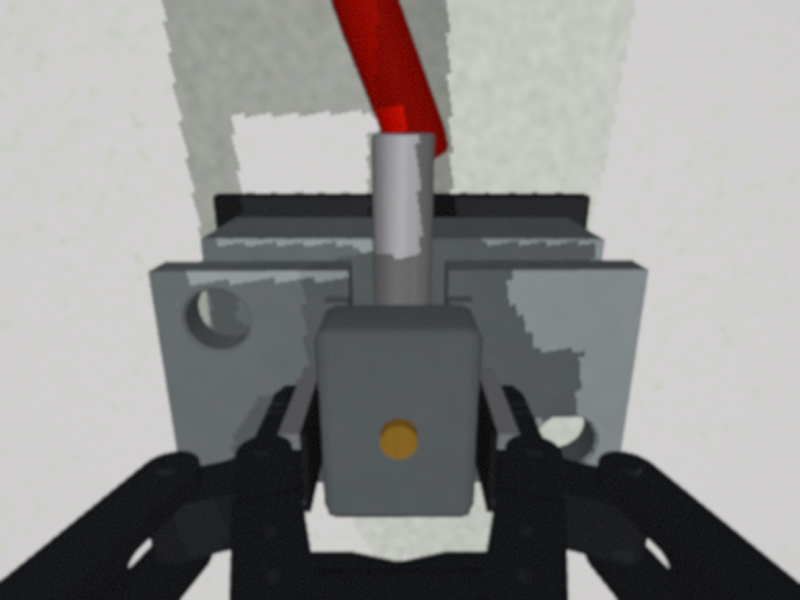

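Shaft at x≈403 and cap at x=398, so the cap sits about 1.5 mm to the left. Correcting that and easing onto the pins.

arm_command --plan '[[[0.15, 0.15, 0.1, 0, 0, 0.005], [0.15, 0.15, 0.3, 0, 0, 0.005], [0.15, 0.15, 0.5, 0, 0, 0.005], [0.15, 0.15, 0.7, 0, 0, 0.005], [0.15, 0.15, 0.9, 0, 0, 0.005], [0.15, 0.15, 1.1, 0, 0, 0.005], [0.15, 0.15, 1.3, 0, 0, 0.005], [0.15, 0.15, 1.5, 0, 0, 0.005], [0.15, 0.15, 1.7, 0, 0, 0.005], [0.15, 0.15, 1.9, 0, 0, 0.005], [0.15, 0.15, 2, 0, 0, 0.005], [0.15, 0.15, 2, 0, 0, 0.005]]]'

```text
t: 7.97
tool_pos: [0.5031, 0.0008, 0.2499]
tool_rot: [0.288, 3.126, 0.002]
contact_force: [-1.0, -0.5, -4.3]
opening: 0.0428
grip_force: 63.5
```

arm_command --plan '[[[0, 0, 0.1, 0, 0, 0], [0, 0, 0.2, 0, 0, 0], [0, 0, 0.3, 0, 0, 0], [0, 0, 0.4, 0, 0, 0], [0, 0, 0.45, 0, 0, 0], [0, 0, 0.5, 0, 0, 0], [0, 0, 0.5, 0, 0, 0]]]'

```text
t: 8.55
tool_pos: [0.5032, 0.0008, 0.2451]
tool_rot: [0.288, 3.125, 0.002]
contact_force: [0.2, 0.2, -4.2]
opening: 0.0428
grip_force: 63.5
```

arm_command --plan '[[[0, 0, 0.04, 0, 0, 0], [0, 0, 0.08, 0, 0, 0], [0, 0, 0.12, 0, 0, 0], [0, 0, 0.12, 0, 0, 0]]]'

```text
t: 8.88
tool_pos: [0.5034, 0.0008, 0.2446]
tool_rot: [0.288, 3.125, 0.002]
contact_force: [-2.1, 1.2, 0.6]
opening: 0.0426
grip_force: 64.1
```

arm_command --plan '[[[0, 0, 0.05, 0, 0, 0], [0, 0, 0.1, 0, 0, 0], [0, 0, 0.15, 0, 0, 0], [0, 0, 0.15, 0, 0, 0], [0, 0, 0.15, 0, 0, 0]]]'

```text
t: 9.3
tool_pos: [0.5036, 0.0008, 0.2446]
tool_rot: [0.288, 3.126, 0.001]
contact_force: [-7.9, 1.3, 10.3]
opening: 0.0427
grip_force: 65.5
```

```bash
python3 - <<'E'
from h import *
im,d,c=snap('wrist','w5')
cv2.imwrite('pics/w5b.png',cv2.resize(im,(800,600),interpolation=cv2.INTER_CUBIC))
w=cloud('w5'); o=get_obs(); print(o['tool_pos'],o['contact_force'])
near=np.linalg.norm(w[...,:2]-[.5036,.001],axis=-1)<.1
f=w[near&(w[...,2]>.055)&(w[...,2]<.075)]
ok=np.ones(len(f),bool)
for _ in range(6):
    A=np.c_[f[ok,:2]-[.5036,.001],np.ones(ok.sum())]; k=np.linalg.lstsq(A,f[ok,2],rcond=None)[0]; r=f[:,2]-np.c_[f[:,:2]-[.5036,.001],np.ones(len(f))]@k; ok=abs(r)<.0015
print('flange plane',k.round(4),ok.sum(),'rect',[np.round(x,4) for x in cv2.minAreaRect(f[ok,:2].astype(np.float32))])
E
```

```text
[0.50358279 0.00078678 0.24460889] [-8.58161931  1.44926282 10.29428103]
flange plane [ 0.0106 -0.0012  0.0634] 20740 rect [array([0.4979, 0.0026]), array([0.133 , 0.1602]), np.float64(21.1907)]
```

View pics/w5b.png

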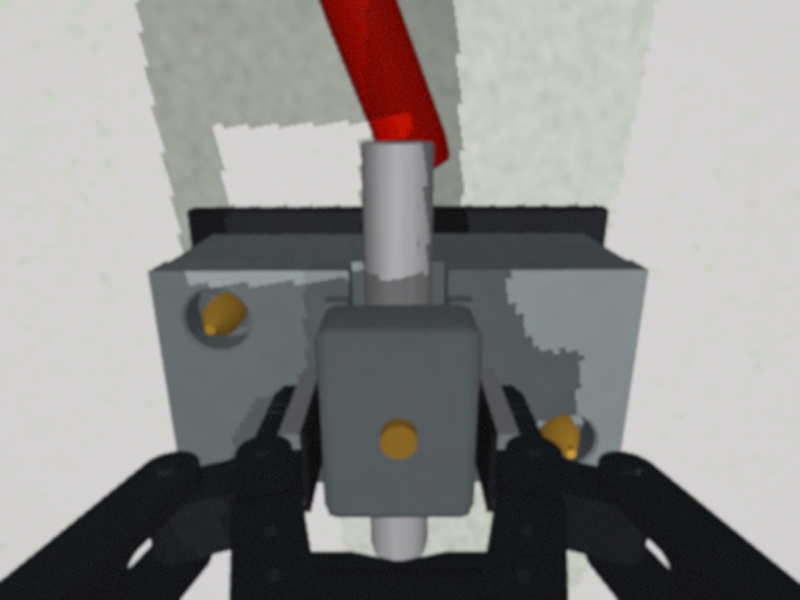

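Both pins are up through the holes, at (222,312) and (563,435), and the flange lies flush. I'll relax the press, then open slowly.

arm_command --plan '[[[0, 0, -0.08, 0, 0, 0], [0, 0, -0.15, 0, 0, 0], [0, 0, -0.15, 0, 0, 0]]]'

```text
t: 9.6
tool_pos: [0.5034, 0.0008, 0.2446]
tool_rot: [0.288, 3.125, 0.002]
contact_force: [-3.1, 0.5, 3.6]
opening: 0.0428
grip_force: 64.4
```

arm_command --plan '[[[0, 0, 0, 0, 0, 0], [0, 0, 0, 0, 0, 0], [0, 0, 0, 0, 0, 0], [0, 0, 0, 0, 0, 0], [0, 0, 0, 0, 0, 0], [0, 0, 0, 0, 0, 0], [0, 0, 0, 0, 0, 0], [0, 0, 0, 0, 0, 0], [0, 0, 0, 0, 0, 0], [0, 0, 0, 0, 0, 0]]]' --gripper -1

```text
t: 10.43
tool_pos: [0.5033, 0.0008, 0.244]
tool_rot: [0.288, 3.125, 0.002]
contact_force: [-0.2, -0.3, 0.1]
opening: 0.0851
grip_force: 0.0
```

arm_command --plan '[[[0, 0, -0.5, 0, 0, 0], [0, 0, -1.5, 0, 0, 0], [0, 0, -3, 0, 0, 0], [0, 0, -5, 0, 0, 0], [0, 0, -8, 0, 0, 0], [0, 0, -11, 0, 0, 0], [0, 0, -14, 0, 0, 0], [0, 0, -16, 0, 0, 0], [0, 0, -16.5, 0, 0, 0], [0, 0, -16.5, 0, 0, 0], [0, 0, -16.5, 0, 0, 0]]]'

```text
t: 11.35
tool_pos: [0.5024, 0.0007, 0.4083]
tool_rot: [0.288, 3.126, 0.002]
contact_force: [-0.6, -0.0, -0.0]
opening: 0.0854
grip_force: 0.0
```

```bash
python3 - <<'E'
from h import *
im,d,c=snap('wrist','w6'); cv2.imwrite('pics/w6b.png',cv2.resize(im,(800,600),interpolation=cv2.INTER_CUBIC))
w=cloud('w6'); o=get_obs(); print(o['tool_pos'],o['contact_force'],o['t'])
near=np.linalg.norm(w[...,:2]-[.5036,.001],axis=-1)<.09
f=w[near&(w[...,2]>.058)&(w[...,2]<.07)]
ok=np.ones(len(f),bool)
for _ in range(6):
    A=np.c_[f[ok,:2]-[.5036,.001],np.ones(ok.sum())]; k=np.linalg.lstsq(A,f[ok,2],rcond=None)[0]; r=f[:,2]-np.c_[f[:,:2]-[.5036,.001],np.ones(len(f))]@k; ok=abs(r)<.0015
print('flange',k.round(4),ok.sum())
E
```

```text
[0.50230446 0.00069691 0.40726023] [0.1457363  0.05976155 0.21077737] 11.4
flange [ 0.0033 -0.      0.0633] 7764
```

View pics/w6b.png

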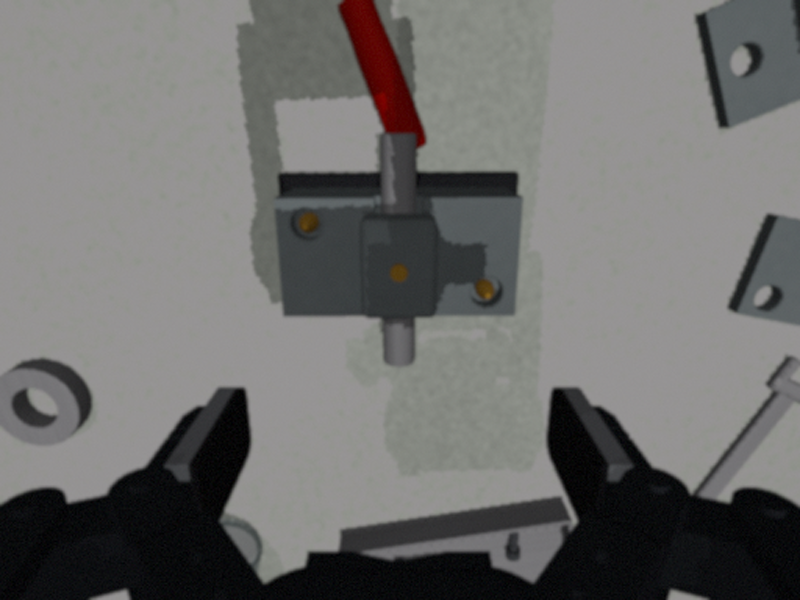

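The cap is down: pins visible in the holes at (307,222) and (486,290). The flange top reads 11.9 mm above the face measured earlier, against 12 mm thickness, and it lies level. The gripper is clear, so I'm handing in.

```bash
python3 -c "from station import *; print(finish_job())"
```

```text
the job is handed in; nothing more can be done
None
```

The matching cap is back on the lower half, flush, with both pins up through its holes; it is released with the gripper clear, and the job was handed in at about 11.4 s.

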